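# Offer up the camera housing's cover for screwing down

## Robot

A 6-joint arm with a two-finger parallel gripper is mounted at the origin on the work surface. World frame = base frame: x ahead of the robot, y to its left, z up, the work surface at z = 0. Lengths are in m, angles in rad, forces in N, time in s.
With the tool pointing down it reaches from about 0.25 to 0.725 m from the base axis. Payload 4 kg.
Tool frame: the origin (TCP) lies at the very end of the fingers, on their centre line; the grasp point (between the pads) lies 19 mm behind it; y points along the fingers, z is the direction in which the jaws open and shut, and the axes are right-handed (so a half turn about y gives the same grasp; the last joint's range is limited). The gripper opens to 85 mm and grips with 20 to 120 N. Pads are 22 mm wide; open, the fingers measure 114 mm over their backs; the gripper's body (76 mm by 85 mm) begins 54 mm behind the grasp point. The pads swing forward as they close: fully open they stand 13 mm farther back than shut.
Start: joints at [-1.277, 0.241, 0.005, 1.335, 0, 1.571], TCP at [0.145, -0.479, 0.231] pointing down, gripper open.
Joint ranges: [-2.72, 2.72], [-1.05, 1.87], [-1.09, 1.28], [-1.99, 2.15], [-1.42, 1.44], [-3.14, 3.14]. Speed limits (rad/s): [2.79, 2.79, 3.14, 3.14, 3.14, 3.14].

## Interface

Orientations are given as a unit quaternion [x, y, z, w].
In Python, from workcell import bot gives the robot as it stands. The module is installed in compiled form; this text tells all that it offers.
- The arm moves only by the tool move_arm, never from a script. Its argument "increments" is a list of rows, each an object with "grip": the closure, from 0 (fully open) to 1 (shut); "linear": the shift along the tool's x, y, z scaled (see below), a list of three; "twist": the turn about the tool's y scaled (see below). A call has exactly 5 rows; each row shifts and turns the pose as measured when the row begins, along the tool's axes as they then stand; what a row does not reach is not made up. The controller multiplies each number of a shift by 0.2 m and each number of a turn by 2 rad. A row lasts 1/10 s, in which the tool goes at most 50 mm and 8.59 degrees, less where a joint would pass 70% of its speed; a pose out of reach is approached as far as the arm can. A call with a number of a shift or a turn outside -1 to 1 is refused whole. A call with a gripper value outside its range is refused whole. The fingers move at their own pace and stop on an object; the grip force is fixed at half the most. Time passes only in rows, so rows that do not move let the fingers close, or fill a call up. It gives the time, the measured TCP pose, the force and the opening at its end, in the units of the state.
- bot.get_obs(): the state, without advancing time (a new reading comes with each control period).
- bot.camera(name): name is "scene" or "top" or "wrist"; returns (picture, depth): 384x512x3 uint8, blue, green, red; 384x512 float32, m along the optical axis (not along the pixel's ray), 0 where there is no reading.
- bot.camera_params(name): a dict with "camera_matrix" (3x3 intrinsics, pixels), "rvec" (rotation vector, rad) and "tvec" (3), from world to camera coordinates, as OpenCV has them; the wrist camera has in their place "T_tool_cam" (4x4, takes a point from camera to tool coordinates, whose origin is the TCP and whose axes are the tool frame's). Camera axes: x right, y down, z forward; pixel columns grow to the right and rows downward; lengths in m; the calibration is good to about 2 mm. A picture is of the moment at which its call begins: read the wrist's pose just before it. camera_params takes no time and is no camera call.
- bot.job_done(): hands the job in, once; it reports no verdict.
The state is a dict: "clock": time; "joint_pos": joint angles; "joint_vel": joint speeds; "tau": joint torques, N m; "eef_pos": TCP position; "tool_rot": TCP orientation; "ft_force": force on the tool from outside, world axes, zero at the start; "ft_torque": the same for the moment, N m; "grip_width": finger opening in m.
Only numpy, scipy, OpenCV 4.12 (cv2) and the standard library are available. Lean on these libraries where they do the work, as an engineer would, in place of code of your own. Each camera call takes 0.05 s, during which the arm holds its last target. There are 200 camera calls.

## Task

Get the camera housing ready for a colleague to screw its cover on: carry the tray of thumbscrews level to the rubber mat, set it down centred there with all its screws still in it and let go of it. Then pick up the cover plate and hold it level about 20 mm above the housing, never touching the housing with it, with its three holes over the three threaded holes so that each threaded hole is seen whole through the hole above it. Finish while still holding the cover there, and leave the post, the V-block and the jar where they are.

Things in the scene. Friction and masses are not known exactly. Their poses are not given: they have to be found in the camera images.
- housing: Fixed bare aluminium camera housing, 100 (x) x 140 (y) x 37 mm, with an open 57 x 71 mm pocket and three threaded holes in its top, on a dark steel fixture plate 120 x 170 x 8 mm. Origin under the plate's middle, on the bench; z up; top face at z = 45 mm. Its two-hole end is +y (the robot's left, within 20 degrees), the one-hole end -y.
- housing_a (a point): Mouth of threaded hole a (8 mm wide) in the housing's top face, at (34, 54, 45) mm from the housing's origin.
- housing_b (a point): Mouth of threaded hole b (8 mm), at (-34, 54, 45) mm from the housing's origin.
- housing_c (a point): Mouth of threaded hole c (8 mm), at (0, -54, 45) mm from the housing's origin, the single hole at its end.
- cover: Loose aluminium cover plate 100 (x) x 140 (y) x 5 mm, outline as the housing's, 0.2 to 0.35 kg, flat on the bench left or right of the work. Upright grip rib in its middle: 12 mm thick (x), 60 long (y), top 45 above the underside. Three 18 mm through holes, two at the +y end (at first to the robot's left, within 30 degrees), one at -y. Origin mid-underside, near the centre of mass; z up.
- cover_a (a point): Centre of the cover's hole a (18 mm), on the underside, at (34, 54, 0) mm from the cover's origin; belongs over housing_a.
- cover_b (a point): Centre of the cover's hole b, on the underside, at (-34, 54, 0) mm; belongs over housing_b.
- cover_c (a point): Centre of the cover's hole c, on the underside, at (0, -54, 0) mm; belongs over housing_c.
- tray: Loose open steel screw tray 80 (x) x 110 (y) x 25 mm, walls and floor 5 mm, 0.25 to 0.5 kg, flat on the bench on the other side of the work from the cover. An upright carrying plate 10 mm thick (x), 90 mm long (y) runs along its middle, top 75 mm above the underside. Origin mid-underside, z up; y points to the robot's left within 30 degrees.
- mat: Thin black rubber mat 100 (x) x 130 (y) x 3 mm fixed to the bench between the robot and the housing. Origin in the middle of its underside.
- screw0: Steel thumbscrew standing on its head in the tray: head 20 mm across and 10 mm high, shank 8 mm thick, 30 mm high in all. Origin in the middle of the head's outer face (below), z towards the tip.
- screw1: Steel thumbscrew standing on its head in the tray: head 20 mm across and 10 mm high, shank 8 mm thick, 30 mm high in all. Origin in the middle of the head's outer face (below), z towards the tip.
- screw2: Steel thumbscrew standing on its head in the tray: head 20 mm across and 10 mm high, shank 8 mm thick, 30 mm high in all. Origin in the middle of the head's outer face (below), z towards the tip.
- standoff: Bystander: brass post, 28 mm across, 55 mm high, on the bench beyond the work. Origin under its middle.
- vblock: Bystander: dark steel V-block 50 x 60 x 42 mm on the bench beyond the work. Origin under its middle.
- jar: Bystander: white closed jar, 56 mm across, 65 mm high, on the bench beyond the work. Origin under its middle.
Things that resemble listed ones, but are neither listed nor needed, are in the scene too. Several things have the shape of the mat; the one meant has the colours described above.

How it is judged:
On the way, in this order (a step that is already met when the one before it is completed fails the run):
1. the tray is lifted off the bench in the fingers (height (world z) of tray above 0.02 m and contact force between the fingers and tray above 1 N), for 0.2 s.
2. the tray stands on the mat, centred within 25 mm, let go, with the three screws in it (horizontal distance between tray and mat below 0.025 m and height (world z) of tray below 0.01 m and angle between tray's own z axis and vertical below 0.06 rad and linear speed of tray below 0.02 m/s and contact force between the fingers and tray below 0.1 N and x of screw0 in the frame of tray between -0.042 and 0.042 m and y of screw0 in the frame of tray between -0.057 and 0.057 m and z of screw0 in the frame of tray between -0.002 and 0.04 m and x of screw1 in the frame of tray between -0.042 and 0.042 m and y of screw1 in the frame of tray between -0.057 and 0.057 m and z of screw1 in the frame of tray between -0.002 and 0.04 m and x of screw2 in the frame of tray between -0.042 and 0.042 m and y of screw2 in the frame of tray between -0.057 and 0.057 m and z of screw2 in the frame of tray between -0.002 and 0.04 m), for 0.2 s.
3. the cover is lifted clear in the fingers (height (world z) of cover above 0.03 m and contact force between the fingers and cover above 1 N), for 0.2 s.
At the end, for the whole second after the job is handed in: Cover held still in the fingers, within 6 degrees of level, underside 8 to 35 mm above the housing at each hole, touching neither housing nor tray, each hole centred within 5 mm on its threaded hole; tray released on the mat, level, centred within 25 mm, all three screws in it (all of step 2 and horizontal distance between cover_a and housing_a below 0.005 m and z of cover_a in the frame of housing_a between 0.008 and 0.035 m and horizontal distance between cover_b and housing_b below 0.005 m and z of cover_b in the frame of housing_b between 0.008 and 0.035 m and horizontal distance between cover_c and housing_c below 0.005 m and z of cover_c in the frame of housing_c between 0.008 and 0.035 m and angle between cover's own z axis and vertical below 0.1 rad and contact force between the fingers and cover above 1 N and contact force between cover and housing below 0.1 N and contact force between cover and tray below 0.1 N and linear speed of cover below 0.02 m/s); the arm keeps its last pose, push and grip.
It fails at once if the tray tips more than 17 degrees (angle between tray's own z axis and vertical above 0.3 rad).
It fails at once if the tray is dropped or flung (contact force between the fingers and tray below 0.1 N and linear speed of tray above 0.4 m/s).
It fails at once if the cover touches the housing (contact force between cover and housing above 0.5 N).
It fails at once if the post, the V-block or the jar is moved more than 30 mm (distance of any of standoff, vblock, jar from where it was at the start of the episode above 0.03 m).
It also fails if it takes over 64 s, if anything falls off the work surface, if the arm or the gripper's body presses on something with over 40 N, if the wrist force passes 120 N, or if a joint passes its speed limit or range.

## Working session

There is one attempt and no reset: what is moved stays moved. The work goes in short steps, Python scripts to look and compute and a tool call to move; the robot and the scene stay as the last step left them, time stands still between calls to the robot, and variables do not carry over. Pictures are saved under pics/ and viewed, about 8 in all and at most 12, crops included, and the job is handed in when it is done.

Besides the shell and the picture viewer there is one more tool, called after "Request:" by a JSON object that holds its "fn" and its "kwargs", one argument or row to a line. move_arm: Moves the arm, as the interface text tells. Its arguments: {"type":"object","properties":{"increments":{"type":"array"}},"required":["increments"]}

```bash
mkdir -p pics
cat > h.py <<'E'
import numpy as np, cv2
from workcell import bot
from scipy.spatial.transform import Rotation as R
def cam(n):
    o=bot.get_obs(); im,d=bot.camera(n); p=bot.camera_params(n); K=np.array(p["camera_matrix"])
    if n=="wrist":
        T=np.eye(4); T[:3,:3]=R.from_quat(o["tool_rot"]).as_matrix(); T[:3,3]=o["eef_pos"]; M=T@np.array(p["T_tool_cam"])
    else:
        W=np.eye(4); W[:3,:3]=cv2.Rodrigues(np.array(p["rvec"]))[0]; W[:3,3]=np.ravel(p["tvec"]); M=np.linalg.inv(W)
    return im,d,K,M
def ray(u,v,z,K,M):
    "pixel -> world point on plane z"
    r=M[:3,:3]@np.linalg.inv(K)@np.array([u,v,1.]); return M[:3,3]+r*(z-M[2,3])/r[2]
def proj(P,K,M):
    q=np.linalg.inv(M)@np.append(P,1); q=K@q[:3]; return q[:2]/q[2]
def cloud(d,K,M):
    v,u=np.mgrid[:d.shape[0],:d.shape[1]]; c=np.stack([(u-K[0,2])/K[0,0]*d,(v-K[1,2])/K[1,1]*d,d],-1)
    w=c@M[:3,:3].T+M[:3,3]; w[d<=0]=np.nan; return w
E
python3 - <<'E'
from h import *
o=bot.get_obs()
print({k:np.round(v,3).tolist() for k,v in o.items()}); print(R.from_quat(o["tool_rot"]).as_matrix().round(3))
for n in ("top","scene","wrist"):
    im,d,K,M=cam(n); np.savez(n,im=im,d=d,K=K,M=M); cv2.imwrite(f"pics/{n}.png",im)
    print(n,K.round(1).tolist(),M.round(3).tolist())
im=np.load("top.npz")["im"]; cv2.imwrite("pics/top1.png",cv2.resize(im,(800,600),interpolation=cv2.INTER_CUBIC))
E
```

```text
{'clock': 0.0, 'joint_pos': [-1.277, 0.241, 0.004, 1.335, -0.0, 1.571], 'joint_vel': [-0.0, -0.0, -0.0, 0.0, 0.0, -0.002], 'tau': [-0.001, -37.231, 25.241, 0.017, -0.0, 0.0], 'eef_pos': [0.145, -0.478, 0.23], 'tool_rot': [-0.104, 0.7, -0.699, 0.103], 'ft_force': [-0.693, -0.562, 0.236], 'ft_torque': [-0.007, -0.014, -0.018], 'grip_width': 0.085}
[[-0.957 -0.001  0.29 ]
 [-0.29   0.002 -0.957]
 [ 0.    -1.    -0.002]]
top [[408.2, 0.0, 256.5], [0.0, 408.2, 188.2], [0.0, 0.0, 1.0]] [[0.008, -0.994, 0.109, 0.39], [-1.0, -0.008, -0.006, 0.011], [0.006, -0.109, -0.994, 1.174], [0.0, 0.0, 0.0, 1.0]]
scene [[367.5, 0.0, 257.4], [0.0, 367.5, 195.9], [0.0, 0.0, 1.0]] [[-0.619, 0.554, -0.556, 1.047], [0.785, 0.429, -0.447, 0.417], [-0.009, -0.713, -0.701, 0.731], [0.0, 0.0, 0.0, 1.0]]
wrist [[292.0, 0.0, 252.9], [0.0, 292.0, 188.4], [0.0, 0.0, 1.0]] [[0.29, -0.917, -0.273, 0.215], [-0.957, -0.279, -0.078, -0.457], [-0.004, 0.284, -0.959, 0.372], [0.0, 0.0, 0.0, 1.0]]
```

View pics/top1.png

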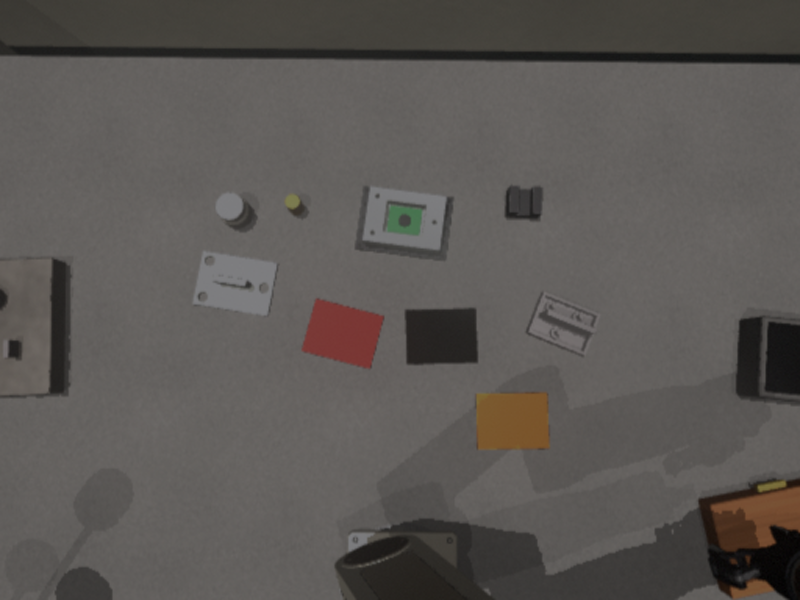

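Picture 1 (top view enlarged to 800x600) shows:
- housing at (405,220)
- cover at (235,283)
- tray with 3 screws at (563,323)
- jar (232,208), post (293,202), V-block (524,202)

Three things have the mat's shape: red (343,333), black (441,336) and orange (512,421). Only the black one fits the description, and it lies between the robot and the housing.

Run:
```python
from h import *
f=np.load("top.npz"); im,d,K,M=[f[k] for k in("im","d","K","M")]
w=cloud(d,K,M); Z=w[...,2]; s=512/800
def box(name,m,cu,cv,z,r=55):
    u0,v0=int(cu*s),int(cv*s); mm=np.zeros(m.shape,np.uint8); mm[v0-r:v0+r,u0-r:u0+r]=m[v0-r:v0+r,u0-r:u0+r]
    cs,_=cv2.findContours(mm,cv2.RETR_EXTERNAL,cv2.CHAIN_APPROX_NONE)
    c=max(cs,key=cv2.contourArea).reshape(-1,2)
    p=np.array([ray(u,v,z,K,M)[:2] for u,v in c],np.float32)*1000
    q=cv2.minAreaRect(p); b=cv2.boxPoints(q)
    e=max((b[1]-b[0],b[2]-b[1]),key=np.linalg.norm); e=e*np.sign(e[1]); 
    print(name,"c",np.round(q[0],1),"size",np.round(q[1],1),"yaw of y",np.degrees(np.arctan2(-e[0],e[1])).round(1),"medZ",np.nanmedian(Z[mm>0]).round(4))
V=im.max(2)
box("mat",(V<40),441,336,.003,45)
box("cover",(Z>.003),235,283,.005,36)
box("rib",(Z>.03),235,283,.045,25)
box("tray",(Z>.01),563,323,.025,36)
box("plate",(Z>.055),563,323,.075,36)
box("housing",(Z>.035),405,220,.045,45)
box("hplate",(Z>.004),405,220,.008,45)
print("bench z",np.nanmedian(Z[220:240,100:180]))
g=[cv2.resize(im[int(v*s)-35:int(v*s)+35,int(u*s)-50:int(u*s)+50],(400,280),interpolation=cv2.INTER_CUBIC) for u,v in((235,283),(405,220),(441,336),(563,323))]
cv2.imwrite("pics/crop2.png",cv2.convertScaleAbs(np.vstack([np.hstack(g[:2]),np.hstack(g[2:])]),alpha=1.6))
```

```text
mat c [442.1 -69.1] size [ 90.8 122.4] yaw of y 2.6 medZ 0.0041
cover c [539.2 311.8] size [149.8 115.2] yaw of y -7.8 medZ 0.0056
rib c [535.  309.6] size [63.  12.9] yaw of y -9.0 medZ 0.0455
tray c [ 464.5 -289.8] size [117.1  82.1] yaw of y -21.6 medZ 0.026
plate c [ 464.9 -287.3] size [93.1 13.2] yaw of y -21.6 medZ 0.0752
housing c [6.51e+02 6.00e-01] size [140.  102.7] yaw of y -7.0 medZ 0.0458
hplate c [6.515e+02 5.000e-01] size [177.7 130.8] yaw of y -7.5 medZ 0.027
bench z 0.000965095661448867
```

View pics/crop2.png

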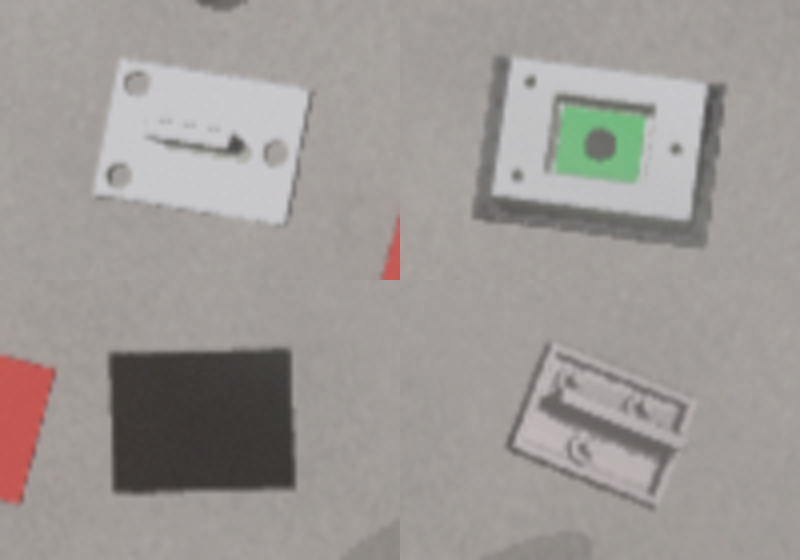

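Picture 2 confirms the cover (two holes to the left), the housing, the black mat between the robot and the housing, and the tray with its plate and three screws. The measured sizes match those given. Next I plan the approach to the tray.

```bash
cat > plan.py <<'E'
from h import *
import sys
# plan.py x y z jawdeg n : rows (linear, twist) from the present pose, jaw = heading of tool z
def rz(a): return R.from_euler("z",a)
x,y,z,j=map(float,sys.argv[1:5]); n=int(sys.argv[5])
o=bot.get_obs(); r0=R.from_quat(o["tool_rot"]); A=r0.as_matrix(); p=np.array(o["eef_pos"])
h=np.degrees(np.arctan2(A[1,2],A[0,2])); dj=(j-h+180)%360-180; D=(np.array([x,y,z])-p)/n
print("at",p.round(4),"jaw",h.round(2),"turn",dj.round(2),"tilt",A[2].round(4),"grip",round(float(o["grip_width"]),4),"t",round(float(o["clock"]),2),"F",np.round(o["ft_force"],1))
if np.linalg.norm(D)>.05 or abs(dj/n)>8.59: print("TOO FAST, need n>=",max(np.linalg.norm(D)*n/.05,abs(dj)/8.59))
for i in range(n):
    a=rz(np.radians(dj*i/n)).as_matrix()@A
    print((a.T@D/.2).round(3).tolist(),round(-np.radians(dj/n)/2,4))
E
python3 plan.py .465 -.288 .19 -21.6 10
```

```text
at [ 0.1447 -0.4781  0.2306] jaw -73.17 turn 51.57 tilt [-0.     -1.     -0.0017] grip 0.0855 t 0.15 F [-0.3  0.4 -0.3]
[-0.181, 0.02, -0.045] -0.045
[-0.184, 0.02, -0.028] -0.045
[-0.186, 0.02, -0.011] -0.045
[-0.186, 0.02, 0.005] -0.045
[-0.185, 0.02, 0.022] -0.045
[-0.182, 0.02, 0.039] -0.045
[-0.178, 0.02, 0.055] -0.045
[-0.172, 0.02, 0.071] -0.045
[-0.165, 0.02, 0.086] -0.045
[-0.157, 0.02, 0.1] -0.045
```

Request:
{"fn": "move_arm", "kwargs": {
  "increments": [
    {"grip": 0, "linear": [-0.18, 0.02, -0.045], "twist": -0.045},
    {"grip": 0, "linear": [-0.184, 0.02, -0.028], "twist": -0.045},
    {"grip": 0, "linear": [-0.186, 0.02, -0.011], "twist": -0.045},
    {"grip": 0, "linear": [-0.186, 0.02, 0.005], "twist": -0.045},
    {"grip": 0, "linear": [-0.185, 0.02, 0.022], "twist": -0.045}
  ]
}}

```text
clock: 0.65
eef_pos: [0.3051, -0.3822, 0.2086]
tool_rot: [-0.259, 0.659, -0.657, 0.258]
ft_force: [0.6, 0.0, -0.1]
grip_width: 0.0855
```

```bash
python3 plan.py .465 -.288 .19 -21.6 6
```

```text
at [ 0.3051 -0.3822  0.2086] jaw -47.05 turn 25.45 tilt [ 5.0e-04 -1.0e+00 -2.8e-03] grip 0.0855 t 0.65 F [ 0.6  0.  -0.1]
[-0.151, 0.015, 0.033] -0.037
[-0.148, 0.015, 0.044] -0.037
[-0.144, 0.015, 0.055] -0.037
[-0.14, 0.015, 0.066] -0.037
[-0.135, 0.015, 0.076] -0.037
[-0.129, 0.015, 0.086] -0.037
```

Tracking is almost perfect, so I continue with larger rows.

Request:
{"fn": "move_arm", "kwargs": {
  "increments": [
    {"grip": 0, "linear": [-0.181, 0.018, 0.04], "twist": -0.044},
    {"grip": 0, "linear": [-0.176, 0.018, 0.055], "twist": -0.044},
    {"grip": 0, "linear": [-0.171, 0.018, 0.07], "twist": -0.044},
    {"grip": 0, "linear": [-0.165, 0.018, 0.085], "twist": -0.044},
    {"grip": 0, "linear": [-0.157, 0.018, 0.1], "twist": -0.044}
  ]
}}

```text
clock: 1.15
eef_pos: [0.4688, -0.2809, 0.188]
tool_rot: [-0.402, 0.584, -0.58, 0.401]
ft_force: [0.7, -0.2, 0.5]
grip_width: 0.0854
```

```bash
python3 - <<'E'
from h import *
im,d,K,M=cam("wrist"); np.savez("w3",im=im,d=d,K=K,M=M)
w=cloud(d,K,M); Z=w[...,2]
near=np.hypot(w[...,0]-.465,w[...,1]+.288)<.09
for n,m,z in(("plate",(Z>.06)&(Z<.085)&near,.075),("tray",(Z>.012)&(Z<.085)&near,.025)):
    cs,_=cv2.findContours(m.astype(np.uint8),0,cv2.CHAIN_APPROX_NONE); c=max(cs,key=cv2.contourArea).reshape(-1,2)
    p=np.array([ray(u,v,z,K,M)[:2] for u,v in c],np.float32)*1000; q=cv2.minAreaRect(p); b=cv2.boxPoints(q)
    e=max((b[1]-b[0],b[2]-b[1]),key=np.linalg.norm); e=e*np.sign(e[1])
    print(n,np.round(q[0],1),np.round(q[1],1),np.degrees(np.arctan2(-e[0],e[1])).round(1),c.min(0),c.max(0),"medZ",np.nanmedian(Z[m]).round(4))
cv2.imwrite("pics/w3.png",im)
E
python3 plan.py .465 -.288 .12 -21.6 5
```

```text
plate [ 466.9 -287. ] [89.8  9.9] -21.9 [248 144] [260 238] medZ 0.0737
tray [ 464.  -293.8] [123.9  79.7] -21.8 [216 128] [293 238] medZ 0.024
at [ 0.4734 -0.2776  0.187 ] jaw -20.32 turn -1.28 tilt [-0.0051 -1.     -0.0034] grip 0.0853 t 1.2 F [ 3.4 -0.2  0.3]
[0.013, 0.067, -0.004] 0.0022
[0.013, 0.067, -0.004] 0.0022
[0.013, 0.067, -0.004] 0.0022
[0.013, 0.067, -0.004] 0.0022
[0.013, 0.067, -0.004] 0.0022
```

View pics/w3.png

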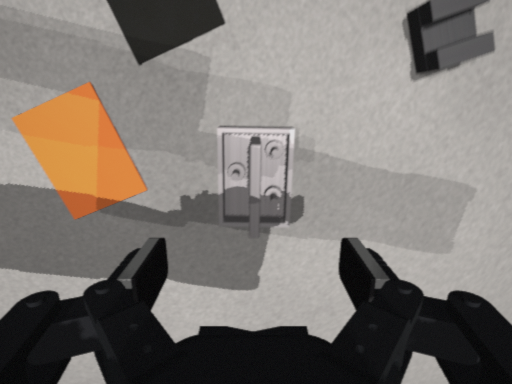

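Picture 3 (wrist) shows the tray with its plate at (254,190) and its screws at (237,171), (274,150) and (273,195). The plate measures 89.8 x 9.9 mm, centred at (0.467, -0.287), yaw -21.9°. I descend with the TCP ending above the screw tips, which are at 35 mm.

```bash
python3 plan.py .467 -.287 .042 -21.9 5
```

```text
at [ 0.4734 -0.2776  0.187 ] jaw -20.32 turn -1.58 tilt [-0.0051 -1.     -0.0034] grip 0.0853 t 1.2 F [ 3.4 -0.2  0.3]
[0.012, 0.145, -0.002] 0.0028
[0.012, 0.145, -0.002] 0.0028
[0.012, 0.145, -0.002] 0.0028
[0.012, 0.145, -0.002] 0.0028
[0.012, 0.145, -0.002] 0.0028
```

Request:
{"fn": "move_arm", "kwargs": {
  "increments": [
    {"grip": 0, "linear": [0.03, 0.14, -0.005], "twist": 0.007},
    {"grip": 0, "linear": [0.03, 0.14, -0.005], "twist": 0.007},
    {"grip": 0, "linear": [0, 0.14, 0], "twist": 0},
    {"grip": 0, "linear": [0, 0.14, 0], "twist": 0},
    {"grip": 0, "linear": [0, 0, 0], "twist": 0}
  ]
}}

```text
clock: 1.7
eef_pos: [0.4698, -0.2851, 0.0705]
tool_rot: [-0.397, 0.587, -0.583, 0.398]
ft_force: [-0.6, 0.6, 0.5]
grip_width: 0.0855
```

```bash
python3 plan.py .467 -.287 .042 -21.9 2
```

```text
at [ 0.4698 -0.2851  0.0705] jaw -21.62 turn -0.28 tilt [-0.0052 -1.     -0.0034] grip 0.0855 t 1.7 F [-0.6  0.6  0.5]
[0.007, 0.071, -0.004] 0.0012
[0.007, 0.071, -0.004] 0.0012
```

Request:
{"fn": "move_arm", "kwargs": {
  "increments": [
    {"grip": 0, "linear": [0.009, 0.075, -0.006], "twist": 0.0015},
    {"grip": 0, "linear": [0.008, 0.075, -0.006], "twist": 0.0015},
    {"grip": 0, "linear": [0, 0, 0], "twist": 0},
    {"grip": 0.5, "linear": [0, 0, 0], "twist": 0},
    {"grip": 0.6, "linear": [0, 0, 0], "twist": 0}
  ]
}}

```text
clock: 2.2
eef_pos: [0.4679, -0.2889, 0.0445]
tool_rot: [-0.394, 0.587, -0.586, 0.397]
ft_force: [0.2, 0.4, -0.3]
grip_width: 0.059
```

```bash
python3 plan.py .467 -.287 .042 -21.9 1
```

```text
at [ 0.4679 -0.2889  0.0445] jaw -22.04 turn 0.14 tilt [-4.6e-03 -1.0e+00  3.0e-04] grip 0.059 t 2.2 F [ 0.2  0.4 -0.3]
[-0.007, 0.012, -0.008] -0.0012
```

Request:
{"fn": "move_arm", "kwargs": {
  "increments": [
    {"grip": 0.7, "linear": [0, 0.005, -0.006], "twist": 0},
    {"grip": 0.85, "linear": [0, 0, 0], "twist": 0},
    {"grip": 1, "linear": [0, 0, 0], "twist": 0},
    {"grip": 1, "linear": [0, 0, 0], "twist": 0},
    {"grip": 1, "linear": [0, 0, 0], "twist": 0}
  ]
}}

```text
clock: 2.7
eef_pos: [0.4684, -0.2894, 0.0466]
tool_rot: [0.393, -0.585, 0.587, -0.397]
ft_force: [0.3, -0.2, -0.5]
grip_width: 0.0091
```

Request:
{"fn": "move_arm", "kwargs": {
  "increments": [
    {"grip": 1, "linear": [0, 0, 0], "twist": 0},
    {"grip": 1, "linear": [0, -0.02, 0], "twist": 0},
    {"grip": 1, "linear": [0, -0.04, 0], "twist": 0},
    {"grip": 1, "linear": [0, -0.06, 0], "twist": 0},
    {"grip": 1, "linear": [0, -0.06, 0], "twist": 0}
  ]
}}

```text
clock: 3.2
eef_pos: [0.465, -0.2874, 0.081]
tool_rot: [-0.395, 0.589, -0.584, 0.396]
ft_force: [0.7, -0.5, -3.9]
grip_width: 0.0092
```

```bash
python3 plan.py .442 -.069 .08 2.6 14
```

```text
at [ 0.465  -0.2874  0.081 ] jaw -22.02 turn 24.62 tilt [-0.0054 -1.     -0.0045] grip 0.0092 t 3.2 F [ 0.7 -0.5 -3.9]
[-0.069, 0.001, -0.037] -0.0153
[-0.07, 0.001, -0.035] -0.0153
[-0.071, 0.001, -0.033] -0.0153
[-0.072, 0.001, -0.03] -0.0153
[-0.073, 0.001, -0.028] -0.0153
[-0.074, 0.001, -0.026] -0.0153
[-0.075, 0.001, -0.024] -0.0153
[-0.075, 0.001, -0.021] -0.0153
[-0.076, 0.001, -0.019] -0.0153
[-0.077, 0.001, -0.017] -0.0153
[-0.077, 0.001, -0.014] -0.0153
[-0.078, 0.001, -0.012] -0.0153
[-0.078, 0.001, -0.009] -0.0153
[-0.078, 0.001, -0.007] -0.0153
```

Tray is lifted (9 mm grip opening, −3.9 N). I carry it smoothly towards the mat.

Request:
{"fn": "move_arm", "kwargs": {
  "increments": [
    {"grip": 1, "linear": [-0.03, 0, -0.015], "twist": -0.006},
    {"grip": 1, "linear": [-0.055, 0, -0.03], "twist": -0.012},
    {"grip": 1, "linear": [-0.075, 0, -0.035], "twist": -0.016},
    {"grip": 1, "linear": [-0.085, 0, -0.035], "twist": -0.017},
    {"grip": 1, "linear": [-0.087, 0, -0.033], "twist": -0.018}
  ]
}}

```text
clock: 3.7
eef_pos: [0.4589, -0.2116, 0.0839]
tool_rot: [-0.435, 0.557, -0.555, 0.439]
ft_force: [0.6, 0.0, -4.8]
grip_width: 0.0088
```

Request:
{"fn": "move_arm", "kwargs": {
  "increments": [
    {"grip": 1, "linear": [-0.087, 0, -0.03], "twist": -0.018},
    {"grip": 1, "linear": [-0.088, 0, -0.027], "twist": -0.018},
    {"grip": 1, "linear": [-0.09, 0, -0.023], "twist": -0.018},
    {"grip": 1, "linear": [-0.09, 0, -0.02], "twist": -0.018},
    {"grip": 1, "linear": [-0.09, 0, -0.018], "twist": -0.018}
  ]
}}

```text
clock: 4.2
eef_pos: [0.444, -0.1079, 0.0827]
tool_rot: [-0.489, 0.513, -0.506, 0.492]
ft_force: [-0.0, 0.4, -4.5]
grip_width: 0.0087
```

```bash
python3 plan.py .442 -.069 .08 2.6 5
```

```text
at [ 0.444  -0.1079  0.0827] jaw -2.17 turn 4.77 tilt [-0.0094 -0.9999 -0.0035] grip 0.0087 t 4.2 F [-0.   0.4 -4.5]
[-0.039, 0.003, -0.003] -0.0083
[-0.039, 0.003, -0.003] -0.0083
[-0.039, 0.003, -0.002] -0.0083
[-0.039, 0.003, -0.001] -0.0083
[-0.039, 0.003, -0.001] -0.0083
```

Request:
{"fn": "move_arm", "kwargs": {
  "increments": [
    {"grip": 1, "linear": [-0.065, 0, -0.004], "twist": -0.015},
    {"grip": 1, "linear": [-0.05, 0, -0.003], "twist": -0.012},
    {"grip": 1, "linear": [-0.035, 0, -0.002], "twist": -0.008},
    {"grip": 1, "linear": [-0.02, 0, 0], "twist": -0.004},
    {"grip": 1, "linear": [-0.008, 0, 0], "twist": 0}
  ]
}}

```text
clock: 4.7
eef_pos: [0.4378, -0.0642, 0.0821]
tool_rot: [-0.513, 0.491, -0.481, 0.515]
ft_force: [0.1, -0.6, -4.1]
grip_width: 0.009
```

```bash
python3 plan.py .443 -.069 .0495 2.6 5
python3 - <<'E'
from h import *
im,d,K,M=cam("top"); np.savez("t4",im=im,d=d,K=K,M=M)
a=np.load("w3.npz")
im2,d2,K2,M2=cam("wrist")
c=cv2.resize(im[150:300,190:390],(800,600))[:, :]
cv2.imwrite("pics/p4.png",np.hstack([cv2.resize(im[165:285,230:350],(400,400)),cv2.resize(im2,(400,300)) if 0 else cv2.copyMakeBorder(cv2.resize(im2,(400,300)),0,100,0,0,0)]))
E
```

```text
at [ 0.4378 -0.0642  0.0821] jaw 3.2 turn -0.6 tilt [-0.012  -0.9999 -0.0068] grip 0.009 t 4.7 F [ 0.1 -0.6 -4.1]
[0.005, 0.032, 0.005] 0.001
[0.005, 0.032, 0.005] 0.001
[0.005, 0.032, 0.005] 0.001
[0.005, 0.032, 0.005] 0.001
[0.005, 0.032, 0.005] 0.001
```

View pics/p4.png

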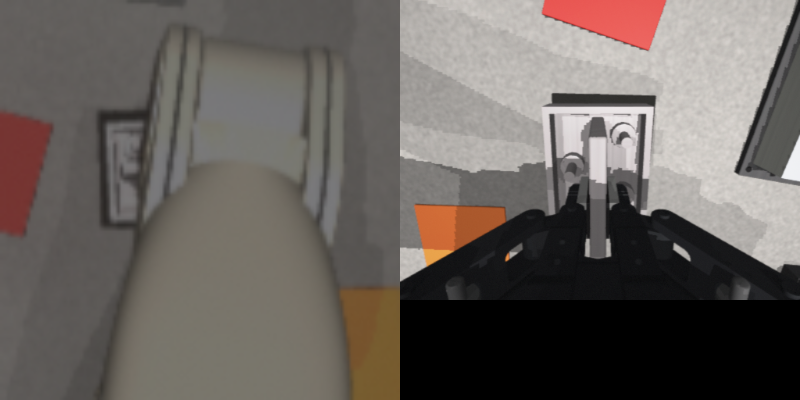

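Picture 4: the tray is in the grip with its screws standing, above the black mat. The mat's edge is visible evenly around the tray's left and far sides. I lower it gently.

Request:
{"fn": "move_arm", "kwargs": {
  "increments": [
    {"grip": 1, "linear": [0.007, 0.03, 0.007], "twist": 0.001},
    {"grip": 1, "linear": [0.007, 0.04, 0.007], "twist": 0.001},
    {"grip": 1, "linear": [0.005, 0.04, 0.005], "twist": 0.001},
    {"grip": 1, "linear": [0.003, 0.025, 0.003], "twist": 0},
    {"grip": 1, "linear": [0, 0.012, 0], "twist": 0}
  ]
}}

```text
clock: 5.3
eef_pos: [0.4433, -0.0708, 0.0498]
tool_rot: [-0.51, 0.493, -0.484, 0.512]
ft_force: [-2.7, 3.2, 4.6]
grip_width: 0.0087
```

```bash
python3 plan.py .443 -.069 .0495 2.6 1
```

```text
at [ 0.4433 -0.0708  0.0498] jaw 2.57 turn 0.03 tilt [-0.0112 -0.9999 -0.0063] grip 0.0087 t 5.3 F [-2.7  3.2  4.6]
[-0.009, 0.002, -0.001] -0.0003
```

Contact (the force went from −4 to +4.6 N). I release gradually and then rise.

Request:
{"fn": "move_arm", "kwargs": {
  "increments": [
    {"grip": 1, "linear": [0, 0, 0], "twist": 0},
    {"grip": 0.7, "linear": [0, 0, 0], "twist": 0},
    {"grip": 0.5, "linear": [0, 0, 0], "twist": 0},
    {"grip": 0.4, "linear": [0, 0, 0], "twist": 0},
    {"grip": 0.4, "linear": [0, 0, 0], "twist": 0}
  ]
}}

```text
clock: 5.8
eef_pos: [0.4458, -0.0713, 0.0517]
tool_rot: [-0.509, 0.492, -0.486, 0.513]
ft_force: [0.3, 0.4, 0.9]
grip_width: 0.0511
```

Request:
{"fn": "move_arm", "kwargs": {
  "increments": [
    {"grip": 0.4, "linear": [0, -0.03, 0], "twist": 0},
    {"grip": 0.4, "linear": [0, -0.1, 0], "twist": 0},
    {"grip": 0.3, "linear": [0, -0.2, 0], "twist": 0},
    {"grip": 0, "linear": [0, -0.2, 0], "twist": 0},
    {"grip": 0, "linear": [0, -0.2, 0], "twist": 0}
  ]
}}

```text
clock: 6.3
eef_pos: [0.4414, -0.0719, 0.1985]
tool_rot: [0.511, -0.495, 0.482, -0.511]
ft_force: [0.6, 0.2, 0.5]
grip_width: 0.085
```

```bash
python3 plan.py .535 .309 .2 -8.5 10
python3 - <<'E'
from h import *
im,d,K,M=cam("wrist"); cv2.imwrite("pics/p5.png",im); np.savez("w5",im=im,d=d,K=K,M=M)
w=cloud(d,K,M); Z=w[...,2]; near=np.hypot(w[...,0]-.443,w[...,1]+.07)<.09
for n,m,z in(("plate",(Z>.065)&(Z<.09)&near,.078),):
    cs,_=cv2.findContours(m.astype(np.uint8),0,cv2.CHAIN_APPROX_NONE); c=max(cs,key=cv2.contourArea).reshape(-1,2)
    p=np.array([ray(u,v,z,K,M)[:2] for u,v in c],np.float32)*1000; q=cv2.minAreaRect(p); print(n,q)
E
```

```text
at [ 0.4414 -0.0719  0.1985] jaw 2.58 turn -11.08 tilt [-0.0129 -0.9998 -0.014 ] grip 0.085 t 6.3 F [0.6 0.2 0.5]
[-0.188, 0.001, 0.055] 0.0097
[-0.189, 0.001, 0.052] 0.0097
[-0.19, 0.001, 0.048] 0.0097
[-0.191, 0.001, 0.044] 0.0097
[-0.192, 0.001, 0.041] 0.0097
[-0.193, 0.001, 0.037] 0.0097
[-0.193, 0.001, 0.033] 0.0097
[-0.194, 0.001, 0.029] 0.0097
[-0.194, 0.001, 0.026] 0.0097
[-0.195, 0.001, 0.022] 0.0097
plate ((443.57757568359375, -70.00845336914062), (9.698541641235352, 89.29452514648438), 2.6671037673950195)
```

View pics/p5.png

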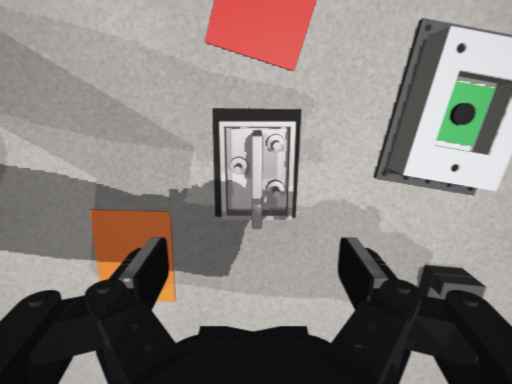

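Picture 5: the tray stands on the black mat with a black border all round and its three screws at (239,165), (275,144) and (275,187). The plate centre is (0.4436, -0.0700), within 2 mm of the mat centre (0.442, -0.069). Next I go over the housing for a near look at its holes.

```bash
python3 plan.py .64 -.03 .22 -7.2 5
```

```text
at [ 0.4455 -0.0726  0.2057] jaw 2.57 turn -9.77 tilt [-0.0102 -0.9999 -0.0018] grip 0.0857 t 6.35 F [ 2.2 -1.1  4.3]
[-0.034, -0.014, 0.196] 0.0171
[-0.041, -0.014, 0.195] 0.0171
[-0.047, -0.014, 0.193] 0.0171
[-0.054, -0.014, 0.192] 0.0171
[-0.06, -0.014, 0.19] 0.0171
```

Request:
{"fn": "move_arm", "kwargs": {
  "increments": [
    {"grip": 0, "linear": [-0.036, -0.015, 0.2], "twist": 0.018},
    {"grip": 0, "linear": [-0.043, -0.015, 0.2], "twist": 0.018},
    {"grip": 0, "linear": [-0.05, -0.015, 0.2], "twist": 0.018},
    {"grip": 0, "linear": [-0.056, -0.015, 0.2], "twist": 0.018},
    {"grip": 0, "linear": [-0.06, -0.015, 0.19], "twist": 0.018}
  ]
}}

```text
clock: 6.85
eef_pos: [0.6471, -0.0298, 0.2285]
tool_rot: [-0.459, 0.536, -0.534, 0.465]
ft_force: [0.5, -0.5, 0.1]
grip_width: 0.0852
```

Request:
{"fn": "move_arm", "kwargs": {
  "increments": [
    {"grip": 0, "linear": [0, 0, 0], "twist": 0},
    {"grip": 0, "linear": [0, 0, 0], "twist": 0},
    {"grip": 0, "linear": [0, 0, 0], "twist": 0},
    {"grip": 0, "linear": [0, 0, 0], "twist": 0},
    {"grip": 0, "linear": [0, 0, 0], "twist": 0}
  ]
}}

```text
clock: 7.35
eef_pos: [0.6488, -0.0288, 0.2258]
tool_rot: [-0.46, 0.536, -0.533, 0.465]
ft_force: [-0.4, -0.1, 0.0]
grip_width: 0.0852
```

```bash
cat > holes.py <<'E'
from h import *
def holes(im,K,M,z,rough,dia,dark=True,r=14,save=None):
    """blobs of contrast near each rough world point; returns centres on plane z"""
    g=cv2.cvtColor(im,cv2.COLOR_BGR2GRAY); out=[]
    for P in rough:
        u,v=proj(P,K,M); u0,v0=int(round(u)),int(round(v))
        if not(r<=u0<512-r and r<=v0<384-r): print("out of view",P,u0,v0); out.append(None); continue
        c=cv2.resize(g[v0-r:v0+r,u0-r:u0+r],None,fx=4,fy=4,interpolation=cv2.INTER_CUBIC)
        t,m=cv2.threshold(c,0,255,cv2.THRESH_BINARY_INV+cv2.THRESH_OTSU)
        cs,_=cv2.findContours(m,cv2.RETR_EXTERNAL,cv2.CHAIN_APPROX_NONE)
        cs=[k for k in cs if cv2.contourArea(k)>40 and k.min()>0 and k.max()<8*r-1]
        if not cs: print("none",P); out.append(None); continue
        k=min(cs,key=lambda k:np.linalg.norm(k.reshape(-1,2).mean(0)-4*r))
        (x,y),(a,b),_=cv2.fitEllipse(k); x=u0-r+(x+.5)/4-.5; y=v0-r+(y+.5)/4-.5
        q=ray(x,y,z,K,M); e=ray(x+np.sqrt(a*b)/4,y,z,K,M)
        print("px",round(x,1),round(y,1),"pt",(q*1000).round(1)[:2],"dia mm",round(np.linalg.norm(e-q)*1000,1)); out.append(q[:2])
    return out
L=np.array([[34,54],[-34,54],[0,-54.]])/1000
def fit(pts,L=L):
    "pose (x,y,yaw) from hole centres"
    P=np.array(pts); a=L-L.mean(0); b=P-P.mean(0); th=np.arctan2((a[:,0]*b[:,1]-a[:,1]*b[:,0]).sum(),(a*b).sum())
    c,s=np.cos(th),np.sin(th); Rm=np.array([[c,-s],[s,c]]); t=P.mean(0)-Rm@L.mean(0)
    print("pose mm",(t*1000).round(1),"yaw",np.degrees(th).round(2),"resid mm",((P-(L@Rm.T+t))*1000).round(1).tolist()); return t,th
def at(x,y,yaw,z):
    c,s=np.cos(np.radians(yaw)),np.sin(np.radians(yaw)); return [np.append(np.array([[c,-s],[s,c]])@l+[x,y],z) for l in L]
E
python3 - <<'E'
from holes import *
o=bot.get_obs(); print(o["eef_pos"],R.from_quat(o["tool_rot"]).as_matrix()[2])
im,d,K,M=cam("wrist"); cv2.imwrite("pics/p6.png",im); np.savez("w6",im=im,d=d,K=K,M=M)
h=holes(im,K,M,.045,at(.651,.0006,-7.2,.045),8,r=12)
fit(h)
w=cloud(d,K,M)[...,2]; print("top z",np.nanmedian(w[(w>.035)&(w<.06)]))
E
python3 plan.py .535 .24 .2 -8.5 6
```

```text
[ 0.64883763 -0.02880188  0.2258305 ] [-0.00904587 -0.99995809  0.001408  ]
px 282.7 91.6 pt [693.1  51.1] dia mm 8.3
px 218.5 92.9 pt [626.   59.5] dia mm 8.5
none [ 0.64423201 -0.05297419  0.045     ]
at [ 0.6489 -0.0289  0.2261] jaw -8.27 turn -0.23 tilt [-0.009  -1.      0.0018] grip 0.0855 t 7.4 F [-0.1  0.8  0.9]
[-0.208, 0.023, -0.126] 0.0003
[-0.208, 0.023, -0.126] 0.0003
[-0.208, 0.023, -0.126] 0.0003
[-0.208, 0.023, -0.127] 0.0003
[-0.208, 0.023, -0.127] 0.0003
[-0.207, 0.023, -0.127] 0.0003Traceback (most recent call last):
  File "<stdin>", line 5, in <module>
  File "holes.py", line 21, in fit
    P=np.array(pts); a=L-L.mean(0); b=P-P.mean(0); th=np.arctan2((a[:,0]*b[:,1]-a[:,1]*b[:,0]).sum(),(a*b).sum())
ValueError: setting an array element with a sequence. The requested array has an inhomogeneous shape after 1 dimensions. The detected shape was (3,) + inhomogeneous part.
```

View pics/p6.png

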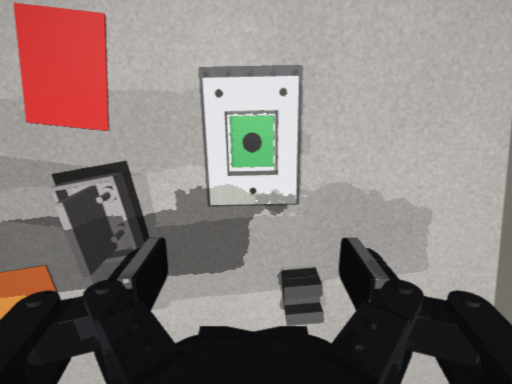

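Picture 6: housing from near, with threaded holes at (283,92), (219,93) and (252,191). A shadow edge crosses hole c, so I refit with a smaller window.

Run:
```python
from holes import *
f=np.load("w6.npz"); im,d,K,M=[f[k] for k in("im","d","K","M")]
h=holes(im,K,M,.045,at(.651,.0006,-7.2,.045)[:2],8,r=12)+holes(im,K,M,.045,[ray(252.5,191,.045,K,M)],8,r=6)
fit(h)
w=cloud(d,K,M)[...,2]; print("top z",np.nanmedian(w[(w>.035)&(w<.06)]))
f=np.load("top.npz"); im,d,K,M=[f[k] for k in("im","d","K","M")]
print("top cam"); fit(holes(im,K,M,.045,at(.651,.0006,-7.2,.045),8,r=8))
```

```text
px 282.7 91.6 pt [693.1  51.1] dia mm 8.3
px 218.5 92.9 pt [626.   59.5] dia mm 8.5
px 252.5 190.6 pt [646.  -51.6] dia mm 7.3
pose mm [652.8   1.8] yaw -7.2 resid mm [[-0.2, -0.1], [0.2, -0.1], [0.0, 0.2]]
top z 0.043760187610362516
top cam
px 241.1 125.0 pt [693.3  50. ] dia mm 7.9
px 237.8 148.4 pt [625.8  58.4] dia mm 7.0
px 277.5 141.8 pt [645.9 -53.2] dia mm 6.9
pose mm [6.527e+02 6.000e-01] yaw -7.22 resid mm [[0.0, 0.1], [0.0, 0.0], [-0.1, -0.1]]
```

Request:
{"fn": "move_arm", "kwargs": {
  "increments": [
    {"grip": 0, "linear": [-0.2, 0.023, -0.126], "twist": 0},
    {"grip": 0, "linear": [-0.208, 0.023, -0.126], "twist": 0},
    {"grip": 0, "linear": [-0.208, 0.023, -0.126], "twist": 0},
    {"grip": 0, "linear": [-0.208, 0.023, -0.127], "twist": 0},
    {"grip": 0, "linear": [-0.2, 0.023, -0.127], "twist": 0}
  ]
}}

```text
clock: 7.9
eef_pos: [0.553, 0.1903, 0.2071]
tool_rot: [0.453, -0.538, 0.539, -0.463]
ft_force: [1.0, 0.3, 0.5]
grip_width: 0.0849
```

```bash
python3 plan.py .535 .27 .2 -8.5 4
```

```text
at [0.553  0.1903 0.2071] jaw -9.21 turn 0.71 tilt [-0.0102 -0.9999  0.0102] grip 0.0849 t 7.9 F [1.  0.3 0.5]
[-0.095, 0.009, -0.038] -0.0016
[-0.095, 0.009, -0.038] -0.0016
[-0.095, 0.009, -0.038] -0.0016
[-0.095, 0.009, -0.037] -0.0016
```

Both cameras agree on the housing pose: about (0.6528, 0.0012), yaw -7.2°. Next, the cover.

Request:
{"fn": "move_arm", "kwargs": {
  "increments": [
    {"grip": 0, "linear": [-0.13, 0.009, -0.05], "twist": -0.0016},
    {"grip": 0, "linear": [-0.13, 0.009, -0.05], "twist": -0.0016},
    {"grip": 0, "linear": [-0.1, 0.009, -0.04], "twist": -0.0016},
    {"grip": 0, "linear": [0, 0, 0], "twist": 0},
    {"grip": 0, "linear": [0, 0, 0], "twist": 0}
  ]
}}

```text
clock: 8.4
eef_pos: [0.5298, 0.2731, 0.2056]
tool_rot: [0.457, -0.534, 0.534, -0.47]
ft_force: [0.1, -0.8, 0.1]
grip_width: 0.0852
```

```bash
python3 - <<'E'
from holes import *
im,d,K,M=cam("wrist"); cv2.imwrite("pics/p7.png",im); np.savez("w7",im=im,d=d,K=K,M=M)
h=holes(im,K,M,.005,at(.537,.309,-8.5,.005),18,r=16)
if all(x is not None for x in h): fit(h)
w=cloud(d,K,M); Z=w[...,2]; m=((Z>.03)&(Z<.06)&(np.hypot(w[...,0]-.536,w[...,1]-.31)<.06)).astype(np.uint8)
cs,_=cv2.findContours(m,0,cv2.CHAIN_APPROX_NONE); c=max(cs,key=cv2.contourArea).reshape(-1,2)
p=np.array([ray(u,v,.045,K,M)[:2] for u,v in c],np.float32)*1000; print("rib",cv2.minAreaRect(p),np.nanmedian(Z[m>0]),c.mean(0))
f=np.load("top.npz"); im,d,K,M=[f[k] for k in("im","d","K","M")]
h=holes(im,K,M,.005,at(.537,.309,-8.5,.005),18,r=9)
if all(x is not None for x in h): fit(h)
E
python3 plan.py .536 .309 .1 -8.5 4
```

```text
px 282.4 84.7 pt [578.8 361.5] dia mm 19.2
px 221.3 84.0 pt [511.7 371.7] dia mm 19.1
px 250.8 178.8 pt [528.6 260.2] dia mm 17.9
pose mm [536.9 313.4] yaw -8.82 resid mm [[-0.1, 0.0], [0.1, -0.2], [-0.0, 0.2]]
rib ((536.7465209960938, 312.6820373535156), (59.03444290161133, 11.288578987121582), 81.5421371459961) 0.04382443461549104 [251.25925926 136.31851852]
px 133.6 166.2 pt [578.9 360.8] dia mm 19.1
px 129.0 189.3 pt [511.8 371.2] dia mm 18.3
px 168.2 183.7 pt [528.8 259.3] dia mm 18.1
pose mm [537.1 312.7] yaw -8.82 resid mm [[-0.1, -0.0], [0.0, -0.0], [0.0, 0.0]]
at [0.5299 0.273  0.2057] jaw -8.14 turn -0.36 tilt [-0.0135 -0.9998  0.0127] grip 0.0855 t 8.45 F [-0.3  0.7 -0. ]
[-0.044, 0.133, -0.0] 0.0008
[-0.044, 0.133, -0.001] 0.0008
[-0.044, 0.133, -0.001] 0.0008
[-0.044, 0.133, -0.001] 0.0008
```

View pics/p7.png

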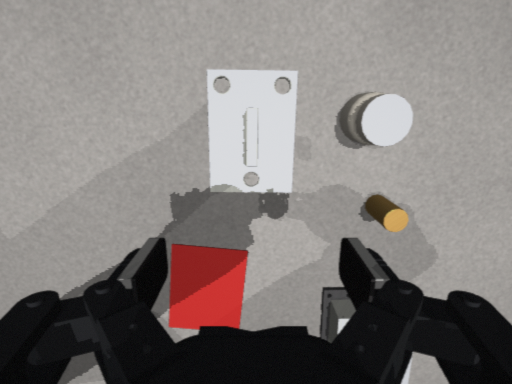

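Picture 7: cover with holes at (221,84), (282,85) and (251,179), rib at (251,136). Jar and post are well to the side. Wrist and top cameras agree: (0.537, 0.313), yaw -8.8°. I descend with the gripper half closed.

Request:
{"fn": "move_arm", "kwargs": {
  "increments": [
    {"grip": 0.4, "linear": [-0.07, 0.14, -0.004], "twist": 0.002},
    {"grip": 0.4, "linear": [-0.07, 0.14, -0.004], "twist": 0.002},
    {"grip": 0.4, "linear": [-0.06, 0.14, -0.003], "twist": 0.002},
    {"grip": 0.4, "linear": [0, 0.14, 0], "twist": 0},
    {"grip": 0.4, "linear": [0, 0, 0], "twist": 0}
  ]
}}

```text
clock: 8.95
eef_pos: [0.5403, 0.3089, 0.0954]
tool_rot: [0.448, -0.538, 0.541, -0.466]
ft_force: [-0.2, 0.3, -0.5]
grip_width: 0.0515
```

```bash
python3 plan.py .537 .3128 .015 -8.8 4
```

```text
at [0.5403 0.3089 0.0954] jaw -9.47 turn 0.67 tilt [-0.0169 -0.9997  0.0199] grip 0.0515 t 8.95 F [-0.2  0.3 -0.5]
[-0.002, 0.1, -0.007] -0.0015
[-0.002, 0.1, -0.007] -0.0015
[-0.002, 0.1, -0.007] -0.0015
[-0.002, 0.1, -0.007] -0.0015
```

Request:
{"fn": "move_arm", "kwargs": {
  "increments": [
    {"grip": 0.4, "linear": [-0.002, 0.1, -0.008], "twist": -0.002},
    {"grip": 0.4, "linear": [-0.002, 0.11, -0.008], "twist": -0.002},
    {"grip": 0.4, "linear": [-0.002, 0.11, -0.008], "twist": -0.002},
    {"grip": 0.4, "linear": [0, 0.05, 0], "twist": 0},
    {"grip": 0.4, "linear": [0, 0, 0], "twist": 0}
  ]
}}

```text
clock: 9.45
eef_pos: [0.5438, 0.308, 0.0273]
tool_rot: [0.446, -0.536, 0.541, -0.47]
ft_force: [-0.6, 0.2, 0.2]
grip_width: 0.051
```

```bash
python3 plan.py .537 .3128 .015 -8.8 1
```

```text
at [0.5438 0.308  0.0273] jaw -9.29 turn 0.49 tilt [-0.0218 -0.9994  0.0282] grip 0.051 t 9.45 F [-0.6  0.2  0.2]
[-0.017, 0.061, -0.039] -0.0043
```

Request:
{"fn": "move_arm", "kwargs": {
  "increments": [
    {"grip": 0.4, "linear": [-0.01, 0.03, -0.025], "twist": -0.002},
    {"grip": 0.4, "linear": [-0.01, 0.025, -0.02], "twist": -0.002},
    {"grip": 0.4, "linear": [-0.005, 0.01, -0.005], "twist": 0},
    {"grip": 0.4, "linear": [0, 0, 0], "twist": 0},
    {"grip": 0.4, "linear": [0, 0, 0], "twist": 0}
  ]
}}

```text
clock: 9.95
eef_pos: [0.5378, 0.3163, 0.0186]
tool_rot: [0.445, -0.534, 0.54, -0.475]
ft_force: [-0.2, 0.6, -0.8]
grip_width: 0.0514
```

```bash
python3 plan.py .537 .3128 .015 -8.8 1
```

```text
at [0.5378 0.3163 0.0186] jaw -8.87 turn 0.07 tilt [-0.0266 -0.999   0.0346] grip 0.0514 t 9.95 F [-0.2  0.6 -0.8]
[0.018, 0.017, -0.002] -0.0006
```

Request:
{"fn": "move_arm", "kwargs": {
  "increments": [
    {"grip": 0.4, "linear": [0, 0, 0], "twist": 0},
    {"grip": 0.4, "linear": [0, 0, 0], "twist": 0},
    {"grip": 0.4, "linear": [0, 0, 0], "twist": 0},
    {"grip": 0.4, "linear": [0, 0, 0], "twist": 0},
    {"grip": 0.4, "linear": [0, 0, 0], "twist": 0}
  ]
}}

```text
clock: 10.45
eef_pos: [0.5384, 0.3167, 0.0194]
tool_rot: [0.444, -0.534, 0.54, -0.475]
ft_force: [-0.1, -0.1, 0.3]
grip_width: 0.0514
```

```bash
python3 plan.py .537 .3128 .015 -8.8 1; python3 -c "
from h import *
o=bot.get_obs();print(o['joint_pos'].round(4) if hasattr(o['joint_pos'],'round') else o['joint_pos'], np.round(o['joint_vel'],3), np.round(o['tau'],2))
a=R.from_quat(o['tool_rot']).as_matrix();print(a.round(4))"
```

```text
at [0.5384 0.3167 0.0194] jaw -8.87 turn 0.07 tilt [-0.0274 -0.999   0.0358] grip 0.0514 t 10.45 F [-0.1 -0.1  0.3]
[0.021, 0.021, -0.005] -0.0006
[ 5.3240e-01  6.1110e-01 -8.6000e-03  9.0600e-01 -1.5000e-03  2.2575e+00] [-0.    -0.    -0.    -0.001 -0.    -0.002] [ 1.000e-02 -5.049e+01  2.171e+01 -3.400e-01 -0.000e+00  0.000e+00]
[[-0.1531  0.0396  0.9874]
 [-0.9878  0.0216 -0.1541]
 [-0.0274 -0.999   0.0358]]
```

The tilt (0.045 rad) lies in the arm's vertical plane and stays constant at rest, so it is acceptable. I lower the last 4 mm and grip.

Request:
{"fn": "move_arm", "kwargs": {
  "increments": [
    {"grip": 0.4, "linear": [0.018, 0.02, -0.004], "twist": 0},
    {"grip": 0.4, "linear": [0.003, 0.004, 0], "twist": 0},
    {"grip": 0.7, "linear": [0, 0, 0], "twist": 0},
    {"grip": 0.8, "linear": [0, 0, 0], "twist": 0},
    {"grip": 0.9, "linear": [0, 0, 0], "twist": 0}
  ]
}}

```text
clock: 10.95
eef_pos: [0.5366, 0.3121, 0.0143]
tool_rot: [0.444, -0.534, 0.54, -0.475]
ft_force: [-7.5, -2.6, 15.8]
grip_width: 0.0111
```

Request:
{"fn": "move_arm", "kwargs": {
  "increments": [
    {"grip": 1, "linear": [0, 0, 0], "twist": 0},
    {"grip": 1, "linear": [0, 0, 0], "twist": 0},
    {"grip": 1, "linear": [0, 0, 0], "twist": 0},
    {"grip": 1, "linear": [0, 0, 0], "twist": 0},
    {"grip": 1, "linear": [0, -0.03, 0], "twist": 0}
  ]
}}

```text
clock: 11.45
eef_pos: [0.535, 0.3114, 0.0195]
tool_rot: [0.446, -0.534, 0.54, -0.474]
ft_force: [0.5, 1.1, -3.4]
grip_width: 0.0111
```

```bash
python3 plan.py .537 .3128 .13 -8.8 3
```

```text
at [0.535  0.3114 0.0195] jaw -8.86 turn 0.06 tilt [-0.0255 -0.9992  0.032 ] grip 0.0111 t 11.45 F [ 0.5  1.1 -3.4]
[-0.008, -0.184, 0.009] -0.0002
[-0.008, -0.184, 0.009] -0.0002
[-0.008, -0.184, 0.009] -0.0002
```

Gripped. I lift it well clear.

Request:
{"fn": "move_arm", "kwargs": {
  "increments": [
    {"grip": 1, "linear": [0, -0.08, 0], "twist": 0},
    {"grip": 1, "linear": [0, -0.15, 0], "twist": 0},
    {"grip": 1, "linear": [0, -0.18, 0], "twist": 0},
    {"grip": 1, "linear": [0, -0.12, 0], "twist": 0},
    {"grip": 1, "linear": [0, -0.05, 0], "twist": 0}
  ]
}}

```text
clock: 11.95
eef_pos: [0.5271, 0.3067, 0.1336]
tool_rot: [0.45, -0.535, 0.539, -0.469]
ft_force: [0.7, 1.5, -3.2]
grip_width: 0.0115
```

```bash
python3 plan.py .652 .002 .15 -7.2 9
python3 - <<'E'
from holes import *
im,d,K,M=cam("wrist"); np.savez("w8",im=im,d=d,K=K,M=M); cv2.imwrite("pics/p8.png",im)
o=bot.get_obs(); w=cloud(d,K,M)
z0=o["eef_pos"][2]
m=(w[...,2]>z0-.04)&(w[...,2]<z0+.01)
v,u=np.nonzero(m); print(u.min(),u.max(),v.min(),v.max(), np.nanmedian(w[m][:,2]))
E
```

```text
at [0.5271 0.3067 0.1336] jaw -8.87 turn 1.67 tilt [-0.0164 -0.9996  0.0218] grip 0.0115 t 11.95 F [ 0.7  1.5 -3.2]
[0.156, -0.01, 0.095] -0.0016
[0.157, -0.01, 0.094] -0.0016
[0.157, -0.01, 0.094] -0.0016
[0.157, -0.01, 0.093] -0.0016
[0.158, -0.01, 0.093] -0.0016
[0.158, -0.01, 0.092] -0.0016
[0.158, -0.01, 0.092] -0.0016
[0.159, -0.01, 0.091] -0.0016
[0.159, -0.01, 0.091] -0.0016
153 350 108 328 0.12339615712151386
```

View pics/p8.png

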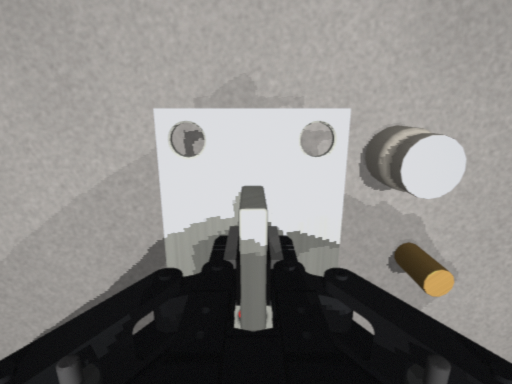

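Picture 8: the cover hangs in the grip with holes b (187,139) and a (318,138) visible and hole c hidden by the gripper. I move over the housing, staying high.

Request:
{"fn": "move_arm", "kwargs": {
  "increments": [
    {"grip": 1, "linear": [0.05, -0.02, 0.03], "twist": 0},
    {"grip": 1, "linear": [0.1, -0.02, 0.06], "twist": -0.002},
    {"grip": 1, "linear": [0.14, -0.015, 0.085], "twist": -0.002},
    {"grip": 1, "linear": [0.16, -0.01, 0.095], "twist": -0.002},
    {"grip": 1, "linear": [0.17, -0.01, 0.1], "twist": -0.002}
  ]
}}

```text
clock: 12.5
eef_pos: [0.5794, 0.1706, 0.1422]
tool_rot: [0.461, -0.53, 0.532, -0.473]
ft_force: [1.5, 0.9, -2.9]
grip_width: 0.0114
```

Request:
{"fn": "move_arm", "kwargs": {
  "increments": [
    {"grip": 1, "linear": [0.17, -0.01, 0.1], "twist": -0.002},
    {"grip": 1, "linear": [0.17, -0.01, 0.1], "twist": -0.002},
    {"grip": 1, "linear": [0.16, -0.01, 0.095], "twist": -0.002},
    {"grip": 1, "linear": [0.14, -0.01, 0.08], "twist": -0.001},
    {"grip": 1, "linear": [0.1, -0.01, 0.06], "twist": 0}
  ]
}}

```text
clock: 13.0
eef_pos: [0.645, -0.0015, 0.1413]
tool_rot: [-0.469, 0.53, -0.527, 0.47]
ft_force: [0.4, 0.2, -2.3]
grip_width: 0.0111
```

```bash
python3 plan.py .652 .002 .15 -7.2 4
```

```text
at [ 0.645  -0.0015  0.1413] jaw -6.77 turn -0.43 tilt [-0.0044 -1.     -0.0026] grip 0.0111 t 13.0 F [ 0.4  0.2 -2.3]
[-0.005, -0.011, 0.008] 0.0009
[-0.005, -0.011, 0.008] 0.0009
[-0.005, -0.011, 0.008] 0.0009
[-0.005, -0.011, 0.008] 0.0009
```

Request:
{"fn": "move_arm", "kwargs": {
  "increments": [
    {"grip": 1, "linear": [-0.005, 0, 0.012], "twist": 0.002},
    {"grip": 1, "linear": [-0.003, 0, 0.01], "twist": 0.001},
    {"grip": 1, "linear": [0, 0, 0], "twist": 0},
    {"grip": 1, "linear": [0, 0, 0], "twist": 0},
    {"grip": 1, "linear": [0, 0, 0], "twist": 0}
  ]
}}

```text
clock: 13.5
eef_pos: [0.6467, -0.0056, 0.1342]
tool_rot: [-0.469, 0.535, -0.527, 0.464]
ft_force: [-0.1, 0.3, -4.3]
grip_width: 0.0112
```

```bash
cat > cover.py <<'E'
from holes import *
H=np.array(at(.6528,.0012,-7.2,.045))
def cover(im,d,K,M,tcp):
    g=cv2.cvtColor(im,cv2.COLOR_BGR2GRAY); w=cloud(d,K,M)
    ok=(np.abs(w[...,2]-tcp[2]+.011)<.02)&(g>90); ok[215:]=0
    ok[:,228:278]&=np.arange(384)[:,None]<165
    ok=cv2.erode(ok.astype(np.uint8),np.ones((5,5)))>0
    P=w[ok]; c=np.median(P,0)
    for _ in range(3):
        n=np.linalg.svd(P-P.mean(0),full_matrices=False)[2][2]; n*=np.sign(n[2]); e=(P-P.mean(0))@n; c=P.mean(0); P=P[np.abs(e)<.003]
    print("plane n",n.round(4),"n pts",len(P),"rms mm",(1000*e.std()).round(2))
    # hole rims in the picture: inner contours of the plate
    v,u=np.nonzero(ok); u0,u1,v0=u.min(),u.max(),v.min()
    m=((np.abs(w[...,2]-tcp[2]+.011)<.02)).astype(np.uint8)
    win=m[v0:v0+65,u0:u1+1]; cs,hr=cv2.findContours(1-win,cv2.RETR_LIST,cv2.CHAIN_APPROX_NONE)
    hs=[]
    for k in cs:
        if cv2.contourArea(k)>300 and k[...,0].min()>0 and k[...,0].max()<win.shape[1]-1 and k[...,1].min()>0 and k[...,1].max()<64:
            (x,y),(a,b),_=cv2.fitEllipse(k); x+=u0; y+=v0
            r=M[:3,:3]@np.linalg.inv(K)@np.array([x,y,1]); q=M[:3,3]+r*((c-M[:3,3])@n)/(r@n)
            hs.append(q); print("hole px",round(x,1),round(y,1),"axes px",round(a,1),round(b,1),"pt",(q*1000).round(1))
    hs.sort(key=lambda q:-q[0])
    if len(hs)!=2: return
    A,B=hs; print("a-b mm",np.linalg.norm(A-B)*1000)
    ex=(A-B)/np.linalg.norm(A-B); ex-=n*(ex@n); ex/=np.linalg.norm(ex); ey=np.cross(n,ex)
    O=(A+B)/2-.054*ey-.005*n; C=np.array([O+l[0]*ex+l[1]*ey for l in L])
    print("origin",(O*1000).round(1),"yaw",np.degrees(np.arctan2(ex[1],ex[0])).round(2),"rel tcp",((O-tcp)*1000).round(1))
    print("holes - threaded, mm",((C-H)*1000).round(1).tolist())
    th=np.arctan2(ex[1],ex[0]); dy=-7.2-np.degrees(th)
    Q=R.from_euler("z",dy,degrees=True).as_matrix()@(O-tcp); print("TCP goal xy",(np.array([.6528,.0012])-Q[:2]).round(4),"turn deg",dy.round(2),"TCP z for 20 mm",(.065-Q[2]).round(4))
if __name__=="__main__":
    import sys
    tcp=np.array(bot.get_obs()["eef_pos"]); im,d,K,M=cam("wrist"); np.savez(sys.argv[1],im=im,d=d,K=K,M=M,tcp=tcp); cv2.imwrite(f"pics/{sys.argv[1]}.png",im)
    cover(im,d,K,M,tcp)
E
python3 cover.py w9; python3 plan.py .652 .002 .15 -7.2 1
```

```text
plane n [0.0269 0.0197 0.9994] n pts 12769 rms mm 0.63
hole px 315.5 138.9 axes px 30.3 33.4 pt [686.8  44.2 122.2]
hole px 187.6 139.1 axes px 30.5 33.6 pt [620.9  52.8 123.8]
a-b mm 66.46466934508481
origin [646.7  -5.1 119.3] yaw -7.46 rel tcp [  0.    0.4 -14.9]
holes - threaded, mm [[-5.9, -6.5, 72.2], [-5.8, -6.2, 73.9], [-6.3, -6.3, 75.5]]
TCP goal xy [0.6528 0.0008] turn deg 0.26 TCP z for 20 mm 0.0799
at [ 0.6466 -0.0054  0.1342] jaw -7.45 turn 0.25 tilt [-0.0017 -0.9999 -0.0138] grip 0.0111 t 13.55 F [-0.3  0.  -2.9]
[-0.04, -0.079, 0.021] -0.0022
```

The cover's pose relative to the TCP is (0, 0.4, -14.9) mm, tilted 0.033 rad, and the origin sits where expected. I move to TCP goal (0.6528, 0.001, 0.081): align first, then lower in small rows.

Request:
{"fn": "move_arm", "kwargs": {
  "increments": [
    {"grip": 1, "linear": [-0.018, 0.02, 0.016], "twist": -0.002},
    {"grip": 1, "linear": [-0.018, 0.04, 0.016], "twist": 0},
    {"grip": 1, "linear": [-0.005, 0.05, 0.01], "twist": 0},
    {"grip": 1, "linear": [0, 0.04, 0], "twist": 0},
    {"grip": 1, "linear": [0, 0, 0], "twist": 0}
  ]
}}

```text
clock: 14.05
eef_pos: [0.6562, 0.005, 0.1016]
tool_rot: [-0.471, 0.534, -0.525, 0.466]
ft_force: [-0.7, -0.6, -3.5]
grip_width: 0.0109
```

```bash
python3 cover.py w10; python3 plan.py .6528 .001 .081 -7.2 2
```

```text
plane n [0.0268 0.019  0.9995] n pts 12354 rms mm 0.63
hole px 187.6 139.1 axes px 30.5 33.7 pt [629.9  63.1  91.2]
hole px 315.4 138.9 axes px 30.3 33.4 pt [695.8  55.1  89.6]
a-b mm 66.44961296835507
origin [656.2   5.4  86.6] yaw -6.95 rel tcp [  0.1   0.5 -15. ]
holes - threaded, mm [[3.2, 4.4, 39.6], [3.2, 4.1, 41.2], [3.7, 4.2, 42.8]]
TCP goal xy [0.6527 0.0007] turn deg -0.25 TCP z for 20 mm 0.08
at [0.6564 0.005  0.1021] jaw -6.99 turn -0.21 tilt [-0.0021 -0.9999 -0.0129] grip 0.0109 t 14.1 F [-0.5 -0.6 -3.7]
[0.011, 0.053, -0.007] 0.0009
[0.011, 0.053, -0.007] 0.0009
```

Request:
{"fn": "move_arm", "kwargs": {
  "increments": [
    {"grip": 1, "linear": [0.011, 0.04, -0.009], "twist": 0.001},
    {"grip": 1, "linear": [0.008, 0.04, -0.007], "twist": 0.001},
    {"grip": 1, "linear": [0, 0.015, 0], "twist": 0},
    {"grip": 1, "linear": [0, 0, 0], "twist": 0},
    {"grip": 1, "linear": [0, 0, 0], "twist": 0}
  ]
}}

```text
clock: 14.6
eef_pos: [0.652, 0.0006, 0.0817]
tool_rot: [-0.47, 0.535, -0.527, 0.465]
ft_force: [-0.0, -0.1, -3.1]
grip_width: 0.0108
```

```bash
python3 cover.py w11; python3 plan.py .6528 .001 .081 -7.2 1
```

```text
plane n [0.0264 0.0192 0.9995] n pts 12603 rms mm 0.62
hole px 315.4 138.9 axes px 30.5 33.3 pt [692.   50.4  69.7]
hole px 187.5 139.1 axes px 30.7 33.6 pt [626.   58.9  71.3]
a-b mm 66.49264558144675
origin [652.    1.   66.8] yaw -7.3 rel tcp [  0.    0.5 -15. ]
holes - threaded, mm [[-0.7, -0.3, 19.7], [-0.7, -0.1, 21.4], [-0.8, -0.2, 23.0]]
TCP goal xy [0.6528 0.0007] turn deg 0.1 TCP z for 20 mm 0.08
at [6.52e-01 6.00e-04 8.18e-02] jaw -7.3 turn 0.1 tilt [-0.0018 -0.9999 -0.0127] grip 0.0114 t 14.65 F [-0.8 -1.1 -3.8]
[-0.003, 0.004, 0.004] -0.0009
```

Holes are within 1 mm of the threaded holes, 20–23 mm above. I make an independent check with scene and top views through the holes.

Run:
```python
from cover import *
im,d,K,M=cam("scene"); f=np.load("w11.npz"); w=f["im"]; wd=f["d"]; t,td,tK,tM=cam("top")
C=np.array(at(.652,.001,-7.3,.0668)); 
print("scene px of threaded c,a,b",[proj(H[i],K,M).round().tolist() for i in(2,0,1)],"cover holes",[proj(C[i]+[0,0,.005],K,M).round().tolist() for i in(2,0,1)])
u,v=map(int,proj([.652,.001,.06],K,M)); s=cv2.resize(im[v-60:v+60,u-80:u+80],(800,600),interpolation=cv2.INTER_CUBIC)
a=cv2.resize(w[110:180,160:230],(300,300),interpolation=cv2.INTER_CUBIC); b=cv2.resize(w[110:180,280:350],(300,300),interpolation=cv2.INTER_CUBIC)
cv2.imwrite("pics/p9.png",np.hstack([cv2.resize(s,(500,375)),np.zeros((375,0,3),np.uint8),cv2.resize(np.vstack([a,b]),(188,375))]))
# threaded holes a,b in the wrist picture, seen through the cover's holes
fK,fM=f["K"],f["M"]
holes(w,fK,fM,.045,[H[0],H[1]],8,r=9)
z=cloud(td,tK,tM)[...,2]
for P in H: 
    q=proj(P,tK,tM); print("top px",q.round(),"z there",z[int(q[1]),int(q[0])].round(3))
tz=cloud(td,tK,tM)
```

```text
scene px of threaded c,a,b [[212.0, 222.0], [230.0, 255.0], [252.0, 239.0]] cover holes [[211.0, 215.0], [230.0, 248.0], [252.0, 231.0]]
none [0.69329989 0.05051286 0.045     ]
none [0.62583609 0.05903552 0.045     ]
top px [241. 125.] z there 0.574
top px [238. 148.] z there 0.592
top px [277. 142.] z there 0.589
```

View pics/p9.png

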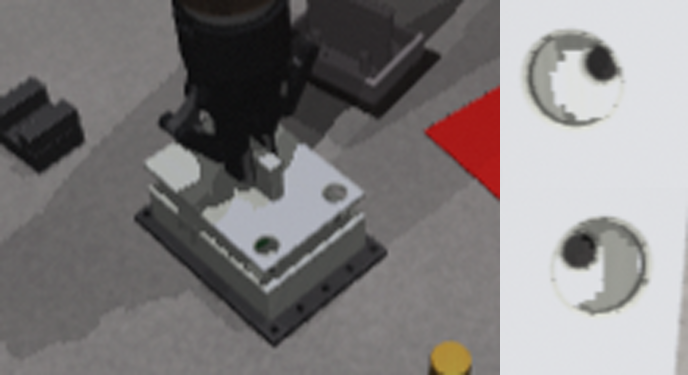

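Picture 9: the cover sits above the housing, not touching. On the right, the threaded holes b (top) and a (bottom) are seen whole and mirror-symmetric through the cover's holes, offset by parallax. I measure these same-camera pixels to quantify the offset.

Run:
```python
from cover import *
f=np.load("w11.npz"); g=cv2.cvtColor(f["im"],cv2.COLOR_BGR2GRAY); K,M=f["K"],f["M"]
for n,(u,v),c,h in(("a",(315,139),[692.,50.4],H[0]),("b",(187,139),[626.,58.9],H[1])):
    win=cv2.resize(g[v-14:v+15,u-14:u+15],None,fx=4,fy=4,interpolation=cv2.INTER_CUBIC); m=(win<80).astype(np.uint8)
    cs,_=cv2.findContours(m,0,cv2.CHAIN_APPROX_NONE); k=max(cs,key=cv2.contourArea); (x,y),r=cv2.minEnclosingCircle(k)
    x=u-14+(x+.5)/4-.5; y=v-14+(y+.5)/4-.5; q=ray(x,y,.045,K,M)*1000
    print(n,"px",round(x,1),round(y,1),"r",round(r/4,1),"pt",q.round(1)[:2],"vs known",(h[:2]*1000).round(1),"cover - threaded",(np.array(c)-.0*q[:2]-q[:2]).round(1))
o=bot.get_obs(); print(o["clock"],o["eef_pos"],np.round(o["joint_vel"],3))
im,d,K,M=cam("top"); w=cloud(d,K,M); near=(np.hypot(w[...,0]-.443,w[...,1]+.07)<.1)
print("tray top z pts",[(lo,int(((w[...,2]>lo)&(w[...,2]<lo+.01)&near).sum())) for lo in(.0,.02,.03,.07)])
```

```text
a px 309.6 132.9 r 6.5 pt [693.3  51. ] vs known [693.3  50.5] cover - threaded [-1.3 -0.6]
b px 197.5 132.6 r 6.5 pt [626.2  59.7] vs known [625.8  59. ] cover - threaded [-0.2 -0.8]
14.75 [0.65235173 0.00072739 0.08207454] [ 0.001 -0.002  0.003  0.001 -0.001 -0.   ]
tray top z pts [(0.0, 407), (0.02, 17), (0.03, 12), (0.07, 0)]
```

All offsets are about 1 mm or less and the arm is still, so I hand in.

```bash
python3 -c "
from workcell import bot
bot.job_done(); o=bot.get_obs(); print(o['clock'],o['eef_pos'],o['grip_width'],o['ft_force'])"
```

```text
the job is handed in; nothing more can be done
the job is handed in; nothing more can be done
```

The tray is on the black mat and released. The cover is being held over the housing, and the job is handed in at about 14.8 s of the 64 s. No verdict was reported.

**Tray:** I carried it level and set it down about 2 mm from the mat's centre, with all three screws standing in it. That check was made just after release. At the end the arm hid most of the tray from the top camera, so I did not re-check it, but nothing went near it in between.

**Cover:**
- **Alignment:** Holes a and b are within about 1.5 mm of their threaded holes, and both threaded holes can be seen whole through them.
- **Height and level:** The underside is 20 to 23 mm above the housing. The plate is about 1.9° off level and is not touching the housing.
- **Grip:** It is held still, with an 11 mm grip opening and about 3 to 4 N on the wrist.

**Weak points:**
- **Hole c:** The gripper hid it, so its offset (under 1 mm) is worked out from holes a and b and the plate's plane.
- **Measurement differences:** The near measurement put holes a and b 66.5 mm apart instead of 68. The wrist and top cameras differed by about 1 mm on the housing's y position.
- **Tool tilt:** The tool drifted up to 0.045 rad off vertical while lowering to the cover. I left this uncorrected, as it stayed within the limit.

I viewed 9 pictures.

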